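# Drive the hinge pin out into a tray

### The arm

A 6-joint arm with a two-finger parallel gripper is mounted at the origin on a cart in front of the work surface, level with it; the furniture and walls round the work are solid. World frame = base frame: x ahead of the robot, y to its left, z up, the work surface at z = 0. Lengths are in mm, angles in rad, forces in N, time in s.
With the tool pointing down it reaches from about 350 to 875 mm from the base axis. Payload 4.2 kg.
Tool frame: the origin (TCP) lies at the very end of the fingers, on their centre line; the grasp point (between the pads) lies 19 mm behind it; z points along the fingers, y is the direction in which the jaws open and shut (so a half turn about z gives the same grasp; the last joint's range is limited). The gripper opens to 85 mm and grips with 20 to 120 N. Pads are 22 mm wide; open, the fingers measure 114 mm over their backs; the gripper's body (76 mm by 85 mm) begins 54 mm behind the grasp point. The pads swing forward as they close: fully open they stand 13 mm farther back than shut.
Start: joints at [1.513, 0.385, 0.008, 0, -1.194, -0.259], TCP at [194.672, 593.887, 231.312] pointing down, gripper open.
Joint ranges: [-3.14, 3.14], [-1.21, 2.06], [-1.07, 1.41], [-3.16, 2.05], [-2.99, -0.16], [-3.1, 3.1]. Speed limits (rad/s): [2.79, 2.79, 3.14, 3.14, 3.14, 3.14].

### API

Orientations are given as a unit quaternion [x, y, z, w].
In Python, from bench import arm, optics, job gives the robot as it stands.
- The arm moves only by the tool send_rows, never from a script. Its argument "steps" is a list that holds one entry, the list of rows, each a list of 5 numbers: the shift along the tool's x, y, z in cm, then the turn about the tool's z in rad, then the opening, from 0 (shut) to 1 (fully open). A call has 1 to 10 rows; each row shifts and turns the pose as measured when the row begins, along the tool's axes as they then stand; what a row does not reach is not made up. A row lasts 1/12 s, in which the tool goes at most 41.7 mm and 7.16 degrees, less where a joint would pass 70% of its speed; a pose out of reach is approached as far as the arm can. A call with a gripper value outside its range is refused whole. The fingers move at their own pace and stop on an object; the grip force is fixed at half the most. Time passes only in rows, so rows that do not move let the fingers close. It gives the time, the measured TCP pose, the force and the opening at its end, in the units of the state.
- arm.read_state(): the state, without advancing time (a new reading comes with each control period).
- optics.get_image(name): name is "side" or "top"; returns (picture, depth): 384x512x3 uint8, blue, green, red; 384x512 float32, mm along the optical axis (not along the pixel's ray), 0 where there is no reading.
- optics.get_calibration(name): a dict with "K" (3x3 intrinsics, pixels), "k1" (the pictures are not rectified: a ray, as slopes to the right and down, at radius r is drawn at 1 + k1 r^2 times it, then the intrinsics apply), "rvec" (rotation vector, rad) and "tvec" (3), from world to camera coordinates, as OpenCV has them. Camera axes: x right, y down, z forward; pixel columns grow to the right and rows downward; lengths in mm; the calibration is good to about 2 mm. A picture is of the moment at which its call begins. get_calibration takes no time and is no camera call.
- job.job_done(): hands the job in, once; it reports no verdict.
The state is a dict: "clock": time; "joints": joint angles; "joint_vel": joint speeds; "joint_efforts": joint torques, N m; "position": TCP position; "ee_rot": TCP orientation; "contact_force": force on the tool from outside, world axes, zero at the start; "wrist_torque": the same for the moment, N m; "gripper_width": finger opening in mm.
Only numpy, scipy, OpenCV 4.12 (cv2) and the standard library are available. Lean on these libraries where they do the work, as an engineer would, in place of code of your own. Each camera call takes 0.05 s, during which the arm holds its last target. There are 200 camera calls.

### The job

Take the hinge apart: push the loose plain tray along the bench until it stands against the foot of the hinge stand, under the end of the bore on the tray's side, then pick up the drift punch and with it push the pin through the bore so that it drops into the tray. Do not touch the pin with the gripper and do not let it fall anywhere else; the tray stays on the bench under that end of the bore. Lay the punch back in its cradle the way it lay before, and leave the other things where they are.

Things in the scene. Friction and masses are not known exactly. Their poses are not given: they have to be found in the camera images.
- hinge: Fixed grey hinge stand, 118 mm high; origin underside centre on the bench. Its foot (130 mm in x, 12 mm thick) and column (46 mm in x, to z = 72 mm) are only 40 mm deep, y = -20 to +20 mm; the head with the bore overhangs them to y = -40 and +40 mm, so a tray's wall fits below. An arm stub points to +x, out to x = 100 mm. The tray stands on the +y side; the punch goes in from the -y side.
- bore_center (a point): Middle of the stand's bore, 95 mm above the bench, axes as hinge. The bore is level along y, 22.5 mm in diameter, open at both ends (y = -40 and +40 mm from here, 3 mm chamfers). The head round it is 46 mm wide in x and reaches z = 118 mm over the bench; a brass spring housing on its middle reaches 121 mm.
- drop_point (a point): Point of the hinge stand at bench height below where the pin comes out: 75 mm from the stand's centre in its +y direction.
- pin_center (a point): Centre of the loose steel hinge pin, a plain cylinder 20 mm in diameter, 70 mm long, axis along its own y. It starts inside the bore, its ends 1 to 9 mm inside the mouths; a spring plunger drags on it, so that it takes about 3 to 12 N to push. It tips and drops once well over half of it is out; pushing the punch's tip right through the 80 mm bore makes sure.
- catch_tray: Loose light-coloured open tray, 225 mm (x) by 132 mm (y) by 40 mm high, walls 4 mm thick and 35 to 38 mm high, floor 7 mm thick, about 0.15 kg. Origin: underside centre. It starts on the bench on the hinge stand's +y side, long walls roughly along the stand's x. Pushed against the foot, its centre lies 85 mm from the stand's centre.
- punch_grip (a point): Place to hold the drift punch (192 mm long, 0.22 kg), on its axis in the square grip (20 by 20 mm, from 28 mm ahead to 48 mm behind this point, round butt to 52 mm behind). Its y axis points to the tip; a round shank of 12 mm diameter leads to the flat tip 140 mm ahead. Centre of mass about 15 mm ahead. It starts level in the cradle, axis 45 mm above the bench.
- punch_tip (a point): Centre of the punch's flat tip, 140 mm ahead of punch_grip along the punch.
- cradle: Fixed dark steel punch cradle, 60 mm wide (x), 135 mm long (y), 60 mm high. Origin: on the bench below the punch's holding point; y points as the punch does. The shank lies in an open V at y = +60 mm, the rear of the grip in an open-topped slot 28 mm wide with flared lips at y = -42 mm (each 12 mm thick). Between them the grip is free, over a base plate 6 mm thick.
- pot: Bystander: small round pot with a green lid, 52 mm across, 50 mm high, behind the work. Origin: underside centre. Leave it alone.
- pot_blue: Bystander: small round pot with a blue lid, 52 mm across, 50 mm high, in front of the hinge stand's -y side. Origin: underside centre. Leave it alone.
- loupe: Bystander: black loupe, 35 mm across, 27 mm high, behind the work. Origin: underside centre. Leave it alone.
- cradle_rest (a point): Fixed point of the cradle, 45 mm above the bench over its origin: where the punch's holding point lies when the punch is in the cradle. Axes as cradle. The head of a magnifier lamp hangs beyond the cradle, farther from the robot and to its right: swing the arm past it close to the robot.
Things that resemble listed ones, but are neither listed nor needed, are in the scene too. Leave any blue look-alike of the cradle alone.

How it is judged:
By the outcome, as a careful person would: the job done as asked, in the order asked, and still so for the second after the job is handed in, with the robot touching nothing.
It also fails if it takes over 72 s, if anything falls off the work surface, if the arm or the gripper's body presses on something with over 40 N, if the wrist force passes 120 N, or if a joint passes its speed limit or range.

## Working session

There is one attempt and no reset: what is moved stays moved. The work goes in short steps, Python scripts to look and compute and a tool call to move; the robot and the scene stay as the last step left them, time stands still between calls to the robot, and variables do not carry over. Pictures are saved under pics/ and viewed, about 8 in all and at most 12, crops included, and the job is handed in when it is done.

Besides the shell and the picture viewer there is one more tool, called after "Call:" as name([rows], argument=value, ...), one row to a line, values as JSON. send_rows: Moves the arm, as the interface text tells. Its arguments: {"type":"object","properties":{"steps":{"type":"array","items":{"type":"array","items":{"type":"array","items":{"type":"number"}}}}},"required":["steps"]}

```bash
ls; mkdir -p pics
cat > h.py <<'E'
import numpy as np, cv2
from bench import arm, optics, job
def cal(n):
    c=optics.get_calibration(n);K=np.array(c['K']);R=cv2.Rodrigues(np.array(c['rvec'],float))[0];t=np.array(c['tvec'],float).ravel()
    return K,float(c['k1']),R,t
def slopes(n,uv):
    K,k1,R,t=cal(n);uv=np.atleast_2d(np.array(uv,float))
    return cv2.undistortPoints(uv[:,None],K,np.array([k1,0,0,0,0.]))[:,0]
def plane(n,uv,z):
    K,k1,R,t=cal(n);s=slopes(n,uv);d=np.c_[s,np.ones(len(s))]@R;c=-R.T@t
    return c+d*((z-c[2])/d[:,2])[:,None]
def cloud(n,depth):
    K,k1,R,t=cal(n);h,w=depth.shape;v,u=np.mgrid[:h,:w]
    s=slopes(n,np.c_[u.ravel(),v.ravel()]);p=np.c_[s,np.ones(len(s))]*depth.reshape(-1,1)
    P=(p-t)@R;P[depth.ravel()==0]=np.nan
    return P.reshape(h,w,3)
def proj(n,P):
    K,k1,R,t=cal(n);return cv2.projectPoints(np.atleast_2d(np.array(P,float)),cv2.Rodrigues(R)[0],t,K,np.array([k1,0,0,0,0.]))[0][:,0]
E
python3 - <<'E'
from h import *
for n in('side','top'):
    im,d=optics.get_image(n);cv2.imwrite(f'pics/{n}0.png',im);np.savez(f'{n}0.npz',im=im,d=d)
    K,k1,R,t=cal(n);print(n,K.tolist(),k1,'cam at',-R.T@t,'fwd',R[2])
print(arm.read_state())
E
```

```text
pics
side [[429.67295441662594, 0.0, 252.8914002780553], [0.0, 429.67295441662594, 192.53649644832754], [0.0, 0.0, 1.0]] -0.1291755078548491 cam at [  360.78200288 -1071.33070026   913.77076541] fwd [ 0.14452084  0.72957423 -0.6684573 ]
top [[474.879621832861, 0.0, 261.5278412069159], [0.0, 474.879621832861, 186.33850311570464], [0.0, 0.0, 1.0]] -0.13453680275442848 cam at [ 304.94629519 -151.89028498 1865.28276517] fwd [ 0.12092011  0.00249331 -0.99265911]
{'clock': 0.1, 'joints': array([ 1.51257563e+00,  3.85454272e-01,  6.74487474e-03, -4.40651278e-04,
       -1.19400018e+00, -2.58587118e-01]), 'joint_vel': array([ 9.36915559e-05, -7.06379998e-04,  4.26024149e-03,  1.52365157e-03,
        6.35376333e-04,  9.97407085e-05]), 'joint_efforts': array([-3.84574787e-04, -3.93321419e+01,  1.88927740e+01,  4.19799417e+00,
       -2.64487375e-03,  3.28562692e-06]), 'position': array([194.53589596, 593.39370285, 230.33856796]), 'ee_rot': array([ 9.87467018e-01, -1.57822467e-01, -1.08087369e-04,  9.72310813e-04]), 'contact_force': array([-0.46492035,  0.13826835, -0.35698378]), 'wrist_torque': array([-0.01514408,  0.01144752,  0.01576219]), 'gripper_width': 85.00595553844578}
```

View pics/top0.png

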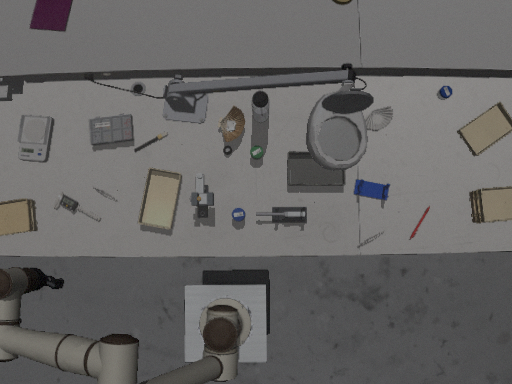

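View pics/side0.png

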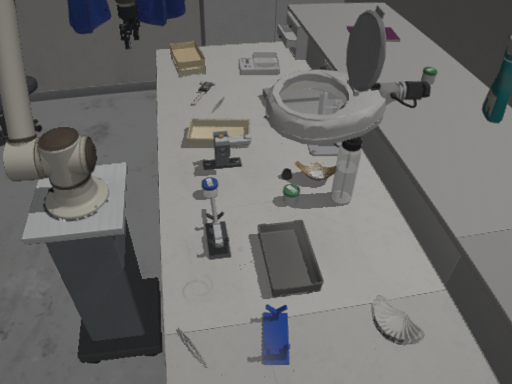

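Top view: the tray is at (160,199), the hinge stand at (202,195), the blue pot at (238,215), and the dark cradle with the punch at (285,215). The look-alikes are the blue cradle (372,190), a dark tray (315,170), a stacked tray pair (495,205), edge trays (15,217) and (487,128), and a grey hinge-like thing (70,205). The job tray is the single light one beside the hinge stand. I'll confirm in one crop and measure.

Run:
```python
from h import *
a=np.load('top0.npz');b=np.load('side0.npz')
A=cv2.resize(a['im'][150:240,125:325],None,fx=4,fy=4,interpolation=cv2.INTER_CUBIC)
B=cv2.resize(b['im'][110:270,170:330],None,fx=3,fy=3,interpolation=cv2.INTER_CUBIC)[:240*2]
cv2.imwrite('pics/c1.png',A);cv2.imwrite('pics/c2.png',B)
for n,q in(('top',a),('side',b)):
    P=cloud(n,q['d']);np.save(n+'P.npy',P)
    fin=np.isfinite(P[...,2]);print(n,fin.mean(),'bench z',np.nanmedian(P[...,2][(abs(P[...,0]-450)<150)&(abs(P[...,1])<400)]))
    for nm,c,r,zl,zh in (('tray',(520,270),0,28,50),):pass
    for zl,zh in((28,50),(50,66),(66,135)):
        m=((P[...,2]>zl)&(P[...,2]<zh)&(P[...,0]>330)&(P[...,0]<700)&(P[...,1]>-330)&(P[...,1]<420)).astype(np.uint8)
        k,l,s,c=cv2.connectedComponentsWithStats(m,connectivity=8)
        for i in range(1,k):
            if s[i,4]>12:
                p=P[l==i];rc=cv2.minAreaRect(p[:,:2].astype(np.float32));print(n,zl,zh,'px',c[i].round(),s[i,4],'mean',p.mean(0).round(),'rect',np.round(rc[0]),np.round(rc[1]),round(rc[2],1),'zmed',np.median(p[:,2]).round(1))
```

```text
top 0.995819091796875 bench z 1.9888118622098063
top 28 50 px [256. 152.] 88 mean [ 663. -127.   46.] rect [ 663. -128.] [47. 49.] 85.5 zmed 46.8
top 28 50 px [293. 164.] 70 mean [ 615. -270.   37.] rect [ 599. -288.] [ 75. 128.] 89.0 zmed 37.1
top 28 50 px [146. 192.] 142 mean [510. 303.  37.] rect [499. 296.] [ 73. 231.] 69.7 zmed 36.9
top 28 50 px [176. 179.] 48 mean [559. 185.  37.] rect [555. 182.] [91. 41.] 19.6 zmed 36.6
top 28 50 px [174. 204.] 26 mean [462. 193.  38.] rect [463. 192.] [ 6. 68.] 78.6 zmed 38.5
top 28 50 px [239. 214.] 75 mean [419. -59.  47.] rect [421. -56.] [46. 46.] 0.1 zmed 47.8
top 28 50 px [278. 214.] 44 mean [ 420. -209.   46.] rect [ 422. -208.] [27. 57.] 5.3 zmed 46.9
top 28 50 px [170. 225.] 27 mean [382. 209.  37.] rect [386. 207.] [22. 55.] 56.7 zmed 37.4
top 28 50 px [156. 226.] 18 mean [376. 264.  34.] rect [376. 266.] [53.  4.] 80.5 zmed 33.3
top 50 66 px [257. 154.] 33 mean [ 653. -129.   53.] rect [ 652. -128.] [26. 36.] 37.7 zmed 53.2
top 50 66 px [236. 213.] 48 mean [423. -50.  54.] rect [422. -50.] [35. 46.] 71.3 zmed 53.4
top 50 66 px [26
[... 1373 characters left out ...]
3.6 zmed 51.4
side 50 66 px [292. 188.] 89 mean [ 667. -131.   52.] rect [ 665. -132.] [49. 45.] 17.8 zmed 51.6
side 50 66 px [216. 229.] 203 mean [ 421. -263.   54.] rect [ 421. -239.] [158.  20.] 89.6 zmed 54.4
side 50 66 px [221. 213.] 16 mean [ 440. -206.   54.] rect [ 440. -206.] [10. 15.] 8.9 zmed 54.4
side 50 66 px [208. 215.] 17 mean [ 403. -207.   55.] rect [ 403. -206.] [11. 13.] 8.0 zmed 55.0
side 50 66 px [226. 240.] 22 mean [ 442. -309.   57.] rect [ 442. -308.] [12. 11.] 83.3 zmed 58.5
side 50 66 px [211. 241.] 23 mean [ 402. -309.   57.] rect [ 402. -308.] [16. 10.] 84.0 zmed 56.4
side 66 135 px [228. 143.] 579 mean [499.  65. 104.] rect [514.  72.] [ 89. 121.] 87.3 zmed 105.3
```

View pics/c1.png

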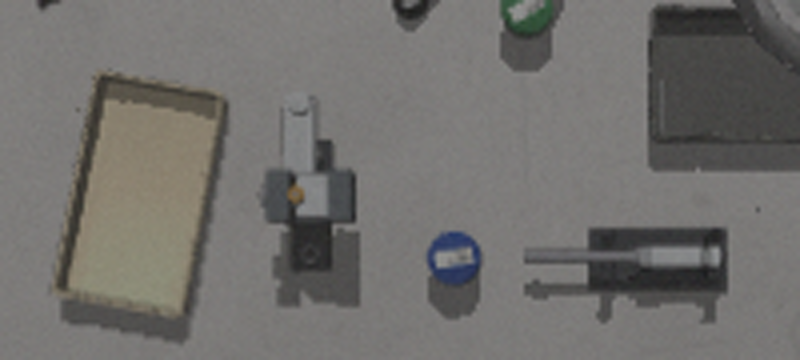

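View pics/c2.png

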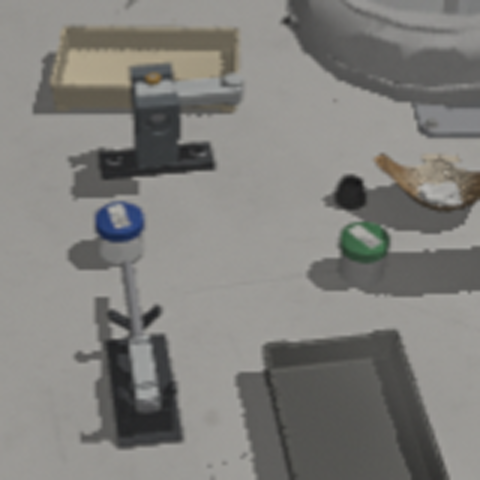

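The crops confirm them: tray corners (98,72),(228,97),(185,315),(57,290), hinge head (265–355,170–222), foot end (290–330,270), and punch tip at (525,256) with butt at (722,256), all in crop 1. The punch sits in a dark cradle, not the blue one. Now I'll get positions.

Run:
```python
from h import *
f=lambda c,z:plane('top',np.array(c)/4.+[125-.375,150-.375],z).round(1).tolist()
print('tray',f([(98,72),(228,97),(185,315),(57,290)],37))
print('head',f([(265,170),(355,170),(355,222),(265,222)],118))
print('foot end',f([(290,270),(330,270)],12),'stub end',f([(300,95)],105))
print('tip,butt',f([(525,256),(722,256)],48),'cradle',f([(588,228),(728,228),(728,292),(588,292)],6))
g=lambda c,z:plane('side',np.array(c)/3.+[170-.33,110-.33],z).round(1).tolist()
print('side: foot front edge',g([(100,178),(213,167)],0),'headtop front L,R',g([(130,80),(175,78)],118),'bore',g([(157,118)],95))
print('tip',g([(126,265)],49),'butt',g([(148,408)],45))
for n in('top','side'):
    P=np.load(n+'P.npy')
    s=lambda x0,x1,y0,y1,z0,z1:P[(P[...,0]>x0)&(P[...,0]<x1)&(P[...,1]>y0)&(P[...,1]<y1)&(P[...,2]>z0)&(P[...,2]<z1)]
    for nm,q in(('head',s(440,505,20,135,114,124)),('stub',s(510,590,20,135,85,125)),('foot',s(400,450,40,120,9,17)),('grip',s(400,440,-330,-245,50,62)),('shank',s(405,437,-195,-110,45,62))):
        if len(q):print(n,nm,len(q),'min',q.min(0).round(),'max',q.max(0).round(),'mean',q.mean(0).round(1),'med',np.median(q,0).round(1))
```

```text
tray [[606.0, 293.9, 37.0], [579.7, 164.6, 37.0], [367.4, 204.3, 37.0], [392.1, 330.5, 37.0]]
head [[498.6, 115.1, 118.0], [497.9, 31.2, 118.0], [449.5, 31.1, 118.0], [450.2, 114.7, 118.0]]
foot end [[411.7, 106.0, 12.0], [411.4, 66.7, 12.0]] stub end [[570.7, 84.7, 105.0]]
tip,butt [[421.2, -124.7, 48.0], [419.4, -313.5, 48.0]] cradle [[450.9, -186.1, 6.0], [449.5, -323.6, 6.0], [386.7, -322.4, 6.0], [388.1, -185.4, 6.0]]
side: foot front edge [[412.9, 70.1, 0.0], [541.9, 69.6, 0.0]] headtop front L,R [[453.7, 86.3, 118.0], [502.3, 82.4, 118.0]] bore [[477.2, 44.0, 95.0]]
tip [[422.7, -131.9, 49.0]] butt [[421.8, -316.8, 45.0]]
top head 161 min [454.  36. 114.] max [496. 115. 124.] mean [475.2  75.1 118.3] med [472.9  73.9 118. ]
top stub 132 min [511.  71.  91.] max [571. 100. 119.] mean [540.9  85.  104.5] med [541.6  84.9 104.1]
top foot 64 min [405.  44.   9.] max [448. 118.  17.] mean [429.4  86.6  12.4] med [429.8  85.   12.1]
top grip 81 min [ 402. -313.   50.] max [ 437. -247.   61.] mean [ 418.4 -281.9   54.9] med [ 418.2 -282.    54.6]
top shank 53 min [ 415. -194.   46.] max [ 424. -125.   58.] mean [ 419.2 -158.2   51.4] med [ 419.3 -155.9   51.2]
side head 179 min [454.  30. 114.] max [499. 118. 124.] mean [477.8  68.6 117.8] med [478.1  68.7 117.7]
side stub 178 min [510.  64.  87.] max [576.  99. 114.] mean [542.9  76.9 101.8] med [542.9  73.5 103.6]
side foot 68 min [415.  59.   9.] max [449. 107.  16.] mean [432.7  81.5  12.1] med [433.8  79.9  12.2]
side grip 171 min [ 401. -318.   50.] max [ 440. -245.   60.] mean [ 420.4 -285.5   54.9] med [ 420.4 -288.1   54.8]
side shank 67 min [ 416. -195.   46.] max [ 428. -128.   53.] mean [ 421.8 -162.1   49.9] med [ 421.5 -162.7   49.8]
```

Call:
send_rows([
  [[0,0,0,0.125,0.7],[0,0,0,0.125,0.7],[0,0,0,0.125,0.7],[0,0,0,0.125,0.7],[0,0,0,0.125,0.7],[0,0,0,0.125,0.7],[0,0,0,0.125,0.7],[0,0,0,0.125,0.7],[0,0,0,0.125,0.7],[0,0,0,0.125,0.7]],
])

```text
clock: 0.93
position: [193.4, 590.0, 223.4]
ee_rot: [-0.706, 0.708, -0.004, -0.007]
contact_force: [0.9, 0.2, 0.5]
gripper_width: 60.0
```

Call:
send_rows([
  [[2.3,-3.0,0,0,0.7],[2.3,-3.0,0,0,0.7],[2.3,-3.0,0,0,0.7],[2.3,-3.0,0,0,0.7],[2.3,-3.0,0,0,0.7],[2.3,-3.0,0,0,0.7],[2.3,-3.0,0,0,0.7],[2.3,-3.0,0,0,0.7],[2.3,-3.0,0,0,0.7],[2.3,-3.0,0,0,0.7]],
])

```text
clock: 1.77
position: [497.2, 352.3, 219.6]
ee_rot: [0.709, -0.705, 0.004, 0.011]
contact_force: [0.8, 1.4, -1.0]
gripper_width: 59.7
```

Run:
```python
from h import *
a=np.load('top0.npz')['im'];b=np.load('side0.npz')['im']
A=cv2.resize(a[165:225,182:226],None,fx=9,fy=9,interpolation=cv2.INTER_CUBIC)
B=cv2.resize(b[120:180,195:255],None,fx=6.5,fy=9,interpolation=cv2.INTER_CUBIC)
C=cv2.convertScaleAbs(np.hstack([A,B]),alpha=1.8);print(A.shape,C.shape);cv2.imwrite('pics/c3.png',C)
```

```text
(540, 396, 3) (540, 786, 3)
```

View pics/c3.png

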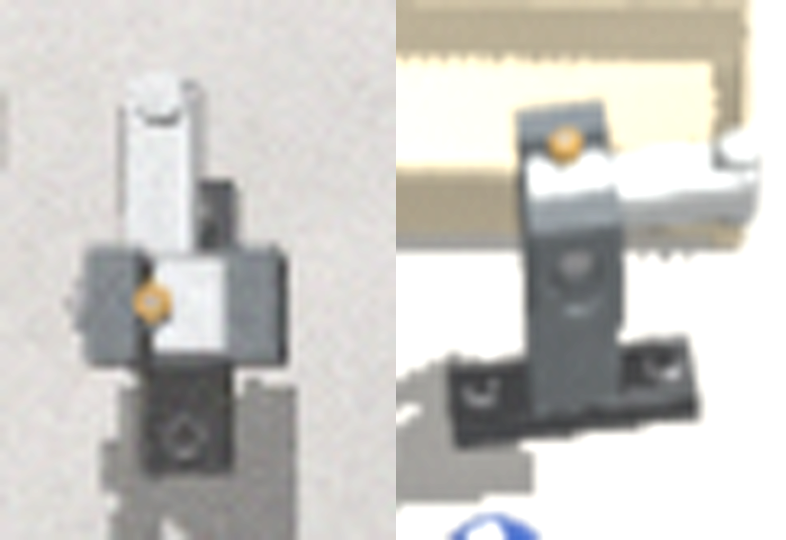

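Run:
```python
from h import *
s=lambda c,r,z:print('side',plane('side',[(195+(c-396)/6.5-.4,120+r/9-.4)],z).round(1))
s(560,105,118);s(575,232,118);s(565,143,120);s(455,445,0);s(697,415,0);s(450,390,12);s(690,342,12);s(575,265,95);s(740,150,105)
t=lambda c,r,z:print('top',plane('top',[(182+c/9-.4,165+r/9-.4)],z).round(1))
t(83,305,118);t(277,305,118);t(290,305,72);t(152,302,120);t(145,470,12);t(235,470,12);t(235,185,12);t(123,180,105);t(192,180,105)
```

```text
side [[479.1 112.  118. ]]
side [[476.7  31.8 118. ]]
side [[478.4  84.3 120. ]]
side [[415.1  69.5   0. ]]
side [[542.4  67.5   0. ]]
side [[414.9  88.   12. ]]
side [[543.5  97.6  12. ]]
side [[477.6  43.7  95. ]]
side [[567.8  87.8 105. ]]
top [[474.9 115.1 118. ]]
top [[474.2  34.9 118. ]]
top [[478.6  34.3  72. ]]
top [[475.7  86.3 120. ]]
top [[412.9 103.7  12. ]]
top [[412.6  64.4  12. ]]
top [[537.4  64.8  12. ]]
top [[528.3 100.8 105. ]]
top [[528.   71.9 105. ]]
```

The top panel shows the head at cols 83–290, brass at (152,302) and foot at cols 145–235. The side panel shows the bore at (575,265). The head and foot centres disagree by about 10 mm, so I'll check depth profiles and then push the tray.

Run:
```python
from h import *
P=np.load('sideP.npy')
for c in (218,222,226): print(c,[tuple(P[r,c].round(0).astype(int)) for r in range(128,172,2)])
T=np.load('topP.npy')
for r in (196,199,202): print(r,[tuple(T[r,c].round(0).astype(int)) for c in range(187,219)])
print(r:=215,[tuple(T[215,c].round(0).astype(int)) for c in range(194,212)])
```

```text
218 [(np.int64(491), np.int64(299), np.int64(8)), (np.int64(489), np.int64(280), np.int64(11)), (np.int64(473), np.int64(109), np.int64(118)), (np.int64(471), np.int64(97), np.int64(118)), (np.int64(471), np.int64(94), np.int64(112)), (np.int64(469), np.int64(80), np.int64(114)), (np.int64(468), np.int64(70), np.int64(113)), (np.int64(466), np.int64(51), np.int64(118)), (np.int64(465), np.int64(46), np.int64(114)), (np.int64(464), np.int64(35), np.int64(115)), (np.int64(463), np.int64(33), np.int64(108)), (np.int64(464), np.int64(38), np.int64(97)), (np.int64(463), np.int64(37), np.int64(89)), (np.int64(463), np.int64(35), np.int64(84)), (np.int64(462), np.int64(33), np.int64(77)), (np.int64(465), np.int64(65), np.int64(44)), (np.int64(465), np.int64(64), np.int64(36)), (np.int64(464), np.int64(67), np.int64(26)), (np.int64(464), np.int64(62), np.int64(22)), (np.int64(464), np.int64(62), np.int64(13)), (np.int64(463), np.int64(59), np.int64(6)), (np.int64(462), np.int64(56), np.int64(1))]
222 [(np.int64(507), np.int64(301), np.int64(5)), (np.int64(505), np.int64(285), np.int64(7)), (
[... 6601 characters left out ...]
 np.int64(6)), (np.int64(421), np.int64(104), np.int64(1)), (np.int64(420), np.int64(99), np.int64(13)), (np.int64(420), np.int64(94), np.int64(19)), (np.int64(420), np.int64(90), np.int64(14)), (np.int64(420), np.int64(86), np.int64(18)), (np.int64(420), np.int64(83), np.int64(10)), (np.int64(420), np.int64(79), np.int64(12)), (np.int64(420), np.int64(75), np.int64(9)), (np.int64(420), np.int64(71), np.int64(10)), (np.int64(419), np.int64(67), np.int64(18)), (np.int64(420), np.int64(64), np.int64(1)), (np.int64(421), np.int64(61), np.int64(-7)), (np.int64(420), np.int64(57), np.int64(0)), (np.int64(420), np.int64(53), np.int64(0))]<stdin>:5: RuntimeWarning: invalid value encountered in cast
```

Call:
send_rows([
  [[0,0.2,3.5,0,0.7],[0,0.2,3.5,0,0.7],[0,0.2,3.5,0,0.7],[0,0.2,3.5,0,0.7],[0,0.2,3.0,0,0.7]],
])

```text
clock: 2.18
position: [498.4, 345.2, 51.5]
ee_rot: [-0.705, 0.71, -0.005, -0.001]
contact_force: [0.6, -0.0, 0.5]
gripper_width: 59.6
```

Call:
send_rows([
  [[-0.2,0.4,2.0,0,0.7],[-0.1,0.4,1.6,0,0.7],[-0.1,0,0.4,0,0.7]],
])

```text
clock: 2.43
position: [486.0, 343.4, 1.3]
ee_rot: [-0.703, 0.711, -0.005, -0.01]
contact_force: [-0.1, -0.4, -0.1]
gripper_width: 59.8
```

Call:
send_rows([
  [[0.5,0,-0.6,0,0.7],[1.2,0,-0.15,0,0.7],[1.2,0,-0.1,0,0.7],[1.2,0,-0.1,0,0.7],[1.2,0,-0.1,0,0.7],[1.2,0,-0.1,0,0.7]],
])

```text
clock: 2.93
position: [487.5, 276.4, 18.2]
ee_rot: [-0.704, 0.71, -0.005, -0.006]
contact_force: [-0.0, 0.9, 0.1]
gripper_width: 59.6
```

Call:
send_rows([
  [[0.8,0,0.6,0,0.7],[0.7,0,0.2,0,0.7],[0.5,0,0,0,0.7],[0.4,0,0,0,0.7]],
])

```text
clock: 3.27
position: [489.0, 248.0, 13.1]
ee_rot: [-0.703, 0.711, -0.005, -0.003]
contact_force: [-1.6, 1.5, 2.4]
gripper_width: 59.7
```

```bash
cat > look.py <<'E'
from h import *
import sys
n,x0,x1,y0,y1,f,o=sys.argv[1],*map(int,sys.argv[2:7]),sys.argv[7]
im,d=optics.get_image(n);np.savez(o+'.npz',im=im,d=d)
cv2.imwrite(f'pics/{o}.png',cv2.convertScaleAbs(cv2.resize(im[y0:y1,x0:x1],None,fx=f,fy=f,interpolation=cv2.INTER_CUBIC),alpha=1.6))
s=arm.read_state();print(s['position'].round(1),s['ee_rot'].round(3),s['contact_force'].round(1),s['gripper_width'])
E
python3 look.py side 160 290 90 190 5 t1
```

```text
[489.  248.3  13.2] [-0.703  0.711 -0.005 -0.002] [-0.2 -0.1  0.5] 59.53669063143599
```

View pics/t1.png

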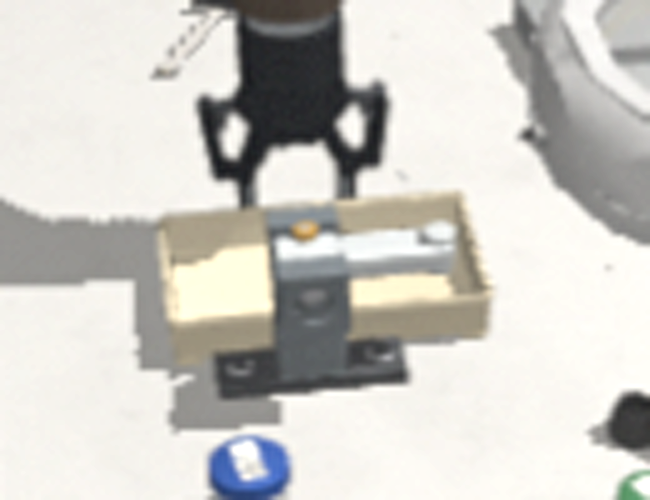

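The tray at (160–490, 195–360) is square to the foot and close to it, with the fingers on its far wall. I'll push gently to contact.

Call:
send_rows([
  [[0.4,0,0,0,0.7],[0.4,0,0,0,0.7]],
])

```text
clock: 3.48
position: [490.3, 248.2, 14.2]
ee_rot: [-0.702, 0.712, -0.003, 0.005]
contact_force: [-10.4, 17.5, 1.6]
gripper_width: 59.6
```

Call:
send_rows([
  [[0.4,0,0,0,0.7],[0.4,0,0,0,0.7]],
])

```text
clock: 3.65
position: [490.7, 248.4, 15.1]
ee_rot: [-0.702, 0.713, -0.0, 0.012]
contact_force: [-5.7, 12.4, 1.4]
gripper_width: 59.7
```

Call:
send_rows([
  [[-0.6,0,0,-0.01,0.7],[-1.2,0,0,0,0.7],[-0.5,0,-3.0,0,0.7],[0,0,-3.8,0,0.7],[0,0.5,-3.8,0,0.7],[0,1.0,-3.8,0,0.7],[0,1.0,-3.8,0,0.7]],
])

```text
clock: 4.23
position: [458.9, 269.4, 192.0]
ee_rot: [-0.706, 0.708, -0.001, -0.005]
contact_force: [0.8, 0.0, 0.1]
gripper_width: 59.6
```

Run:
```python
from h import *
for n in('top','side'):
    P=np.load(n+'P.npy');m=(P[...,2]>130)&(P[...,1]<-100)&(P[...,0]>300)&(P[...,0]<1100)
    q=P[m];print(n,np.percentile(q,[1,5,50,95,99],axis=0).round().tolist())
    print(q[q[:,0].argsort()[:300:60]].round())
# tray near wall check
im,d=optics.get_image('top');T=cloud('top',d);np.savez('t2.npz',im=im,d=d)
m=(T[...,2]>28)&(T[...,2]<48)&(T[...,0]>345)&(T[...,0]<620)&(T[...,1]>90)&(T[...,1]<260);p=T[m]
print(len(p),cv2.minAreaRect(p[:,:2].astype(np.float32)))
hsv=cv2.cvtColor(im,cv2.COLOR_BGR2HSV);M=((hsv[...,1]>50)&(hsv[...,0]<40)).astype(np.uint8)
k,l,s,c=cv2.connectedComponentsWithStats(M);
for i in range(1,k):
    if s[i,4]>200 and 100<c[i][0]<230: print(c[i],s[i]);v,u=np.nonzero(l==i);r=cv2.minAreaRect(np.c_[u,v].astype(np.float32));print(plane('top',cv2.boxPoints(r),37).round())
```

```text
top [[533.0, -1101.0, 183.0], [574.0, -1028.0, 193.0], [973.0, -409.0, 203.0], [1087.0, -145.0, 568.0], [1098.0, -111.0, 655.0]]
[[ 520. -360.  484.]
 [ 525. -371.  505.]
 [ 530. -347.  512.]
 [ 534. -328.  505.]
 [ 539. -374.  513.]]
side [[528.0, -720.0, 156.0], [555.0, -645.0, 191.0], [791.0, -414.0, 466.0], [1073.0, -168.0, 622.0], [1094.0, -121.0, 663.0]]
[[ 520. -366.  484.]
 [ 523. -391.  472.]
 [ 525. -397.  498.]
 [ 527. -408.  482.]
 [ 529. -402.  501.]]
225 ((496.0078430175781, 163.0437469482422), (146.42477416992188, 224.67189025878906), 89.62403106689453)
[171.21912351 311.28286853] [157 300  28  25 251]
[[ 84. 262.  37.]
 [113. 233.  37.]
 [ 18. 137.  37.]
 [-11. 166.  37.]]
[219.35611511 334.51918465] [203 318  34  35 834]
[[ -37.  105.   37.]
 [  50.   17.   37.]
 [ -37.  -70.   37.]
 [-124.   18.   37.]]
```

Call:
send_rows([
  [[4,0.3,0,0,0.8],[4,0.3,0,0,0.8],[4,0.3,0,0,0.8],[4,0.3,0,0,0.8],[4,0.3,0,0,0.8],[4,0.3,0,0,0.8],[4,0.3,0,0,0.8],[4,0.3,0,0,0.8],[4,0.3,0,0,0.8],[4,0.3,0,0,0.8]],
])

```text
clock: 5.12
position: [436.2, -133.0, 204.2]
ee_rot: [0.714, -0.7, 0.006, -0.007]
contact_force: [2.3, 0.2, 0.5]
gripper_width: 67.9
```

Call:
send_rows([
  [[3.5,0.4,0,0.01,0.8],[3.5,0.4,0,0.01,0.8],[3.5,0.4,0,0,0.8],[2.4,0.3,1,0,0.8],[0,0,2,0,0.8],[0,0,2,0,0.8],[0,0,2,0,0.8]],
])

```text
clock: 5.7
position: [423.8, -278.7, 134.1]
ee_rot: [-0.704, 0.71, -0.009, 0.005]
contact_force: [-0.7, 0.1, 0.4]
gripper_width: 68.2
```

Call:
send_rows([
  [[-1.2,0.3,1.0,-0.008,0.8],[-0.1,0,1.5,0,0.8],[0,0,2.0,0,0.8],[0,0,2.0,0,0.8],[0,0,1.0,0,0.8],[0,0,0,0,0.8]],
])

```text
clock: 6.2
position: [418.9, -265.7, 48.9]
ee_rot: [-0.706, 0.708, -0.003, -0.001]
contact_force: [0.4, 0.3, 0.1]
gripper_width: 67.9
```

```bash
python3 look.py side 170 270 150 270 5 p1
```

```text
[ 419.2 -265.8   49.6] [-0.706  0.708 -0.003 -0.001] [-0.7 -0.6 -0.3] 68.38472717129719
```

View pics/p1.png

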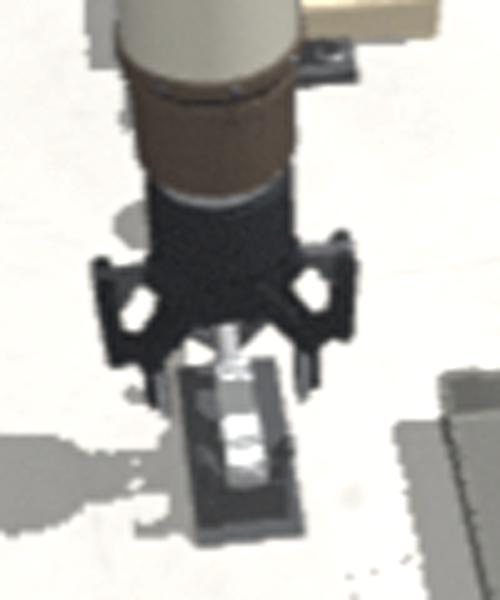

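The fingers at (160,385) and (310,375) straddle the grip at (235,370), centred. Next is to descend and close.

Call:
send_rows([
  [[0,-0.1,1.0,0,0.8],[0,0,0.9,0,0.8],[0,0,0.1,0,0.8]],
])

```text
clock: 6.5
position: [422.5, -266.4, 29.7]
ee_rot: [-0.707, 0.707, -0.005, -0.0]
contact_force: [-0.5, 0.5, 0.1]
gripper_width: 68.3
```

Call:
send_rows([
  [[0,0.1,0.3,0,0.5],[0,0,0,0,0.2],[0,0,0,0,0],[0,0,0,0,0],[0,0,0,0,0],[0,0,0,0,0],[0,0,0,0,0]],
])

```text
clock: 7.08
position: [421.7, -266.6, 27.1]
ee_rot: [-0.707, 0.708, -0.006, 0.0]
contact_force: [0.8, 0.6, -2.2]
gripper_width: 19.2
```

Call:
send_rows([
  [[0,0,-1.0,0,0],[0,0,-1.5,0,0],[0,0,-1.5,0,0],[0,0,-1.0,0,0],[0,-1.0,-0.3,0,0],[0,-1.5,0,0,0],[0,-1.5,0,0,0],[0,-0.8,0,0,0],[0,0,0,0,0]],
])

```text
clock: 7.83
position: [470.1, -265.4, 80.2]
ee_rot: [-0.706, 0.709, -0.003, -0.0]
contact_force: [0.1, -0.1, -2.7]
gripper_width: 18.6
```

Call:
send_rows([
  [[-1.0,-0.6,0.1,-0.003,0],[-2.0,0,0,0,0],[-2.0,0,0,0,0],[-2.0,0,0,0,0],[-2.0,0,0,0,0],[-1.5,0,0,0,0],[-1.0,0,0,0,0],[0,0,0,0,0]],
])

```text
clock: 8.5
position: [472.8, -143.2, 73.7]
ee_rot: [-0.706, 0.709, 0.001, -0.003]
contact_force: [0.5, -0.6, -1.5]
gripper_width: 19.2
```

Run:
```python
from h import *
s=arm.read_state();print(s['position'],s['ee_rot'],s['contact_force'])
p=s['position'];out=[]
for n in('top','side'):
    im,d=optics.get_image(n);P=cloud(n,d);np.savez(n+'q.npz',im=im,d=d)
    u,v=proj(n,[p[0],p[1]+120,95])[0].astype(int)
    q=P[(P[...,0]>450)&(P[...,0]<500)&(P[...,1]>p[1]+60)&(P[...,1]<30)&(P[...,2]>75)&(P[...,2]<115)]
    print(n,'shank pts',len(q),np.median(q,0).round(1),np.polyfit(q[:,1],q[:,0],1),'ymax',q[:,1].max())
    w=30;c=im[v-w:v+w,u-w:u+w];out.append(cv2.resize(c,(400,400),interpolation=cv2.INTER_CUBIC));print(u-w,v-w)
cv2.imwrite('pics/ins.png',cv2.convertScaleAbs(np.hstack(out),alpha=1.7))
```

```text
[ 472.84065829 -143.23246263   73.67990251] [-0.70551237  0.70869036  0.0008555  -0.00308734] [ 0.46834107 -0.55118286 -1.50858213]
  return _methods._mean(a, axis=axis, dtype=dtype,
  ret = um.true_divide(
Traceback (most recent call last):
TypeError: expected non-empty vector for x
```

Call:
send_rows([
  [[0,-0.4,-0.4,-0.004,0],[0,0,-0.05,0,0]],
])

```text
clock: 8.72
position: [476.9, -144.1, 78.2]
ee_rot: [-0.707, 0.707, 0.001, -0.004]
contact_force: [0.2, -0.6, -1.6]
gripper_width: 19.0
```

Run:
```python
from h import *
im,d=optics.get_image('side');np.savez('sideq.npz',im=im,d=d);P=cloud('side',d)
s=arm.read_state();p=s['position'];print(p,s['ee_rot'],s['contact_force'])
u,v=proj('side',[p[0],p[1]+140,95])[0];print('tip px expected',u,v)
q=P[(P[...,0]>450)&(P[...,0]<505)&(P[...,1]>p[1]+40)&(P[...,1]<20)&(P[...,2]>75)&(P[...,2]<115)]
print(len(q))
if len(q)>5: print(np.median(q,0).round(1),q.min(0),q.max(0),np.polyfit(q[:,1],q[:,0],1))
u,v=int(u),int(v);x0,y0=u-40,v-35
cv2.imwrite('pics/ins.png',cv2.convertScaleAbs(cv2.resize(im[y0:y0+70,x0:x0+80],None,fx=8,fy=8,interpolation=cv2.INTER_CUBIC),alpha=1.8));print(x0,y0)
```

```text
[ 476.12421732 -144.13792589   77.84944184] [-0.70674351  0.70745758  0.00162505 -0.00383942] [-0.64795524  0.45585848 -2.55450588]
tip px expected 223.59192201868504 158.01980153984647
4
183 123
```

View pics/ins.png

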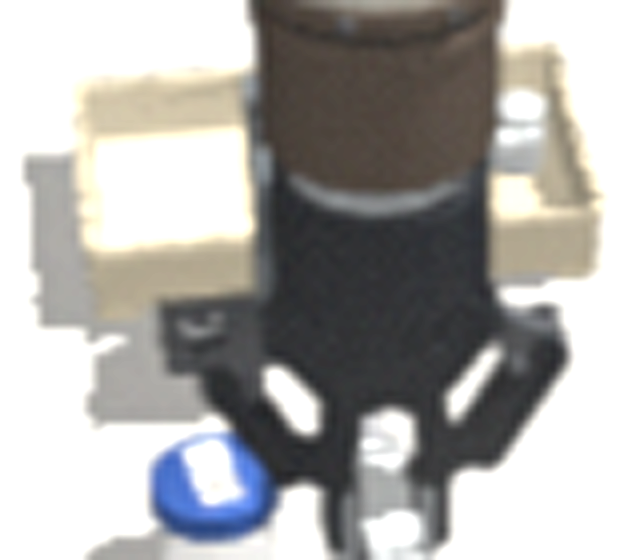

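The gripper hides the tip and the bore in both views, with only the grip visible at (390,480). I'll go in slowly on coordinates and watch the force.

Call:
send_rows([
  [[-1.0,0,0.05,0,0],[-1.0,0,0,0,0],[-0.8,0,0,0,0],[0,0,0,0,0]],
])

```text
clock: 9.1
position: [476.0, -115.9, 77.1]
ee_rot: [-0.705, 0.709, 0.002, -0.004]
contact_force: [0.5, -0.5, -2.3]
gripper_width: 19.3
```

Call:
send_rows([
  [[-0.6,0,0,0,0],[-0.6,0,-0.05,0,0],[-0.6,0,0,0,0],[0,0,0,0,0]],
])

```text
clock: 9.43
position: [476.1, -95.5, 77.6]
ee_rot: [-0.705, 0.709, 0.002, -0.004]
contact_force: [0.1, -0.1, -1.6]
gripper_width: 18.8
```

Call:
send_rows([
  [[-0.6,0,0,0,0],[-0.6,0,0,0,0],[-0.6,0,0,0,0]],
])

```text
clock: 9.68
position: [475.6, -78.1, 77.7]
ee_rot: [-0.705, 0.709, 0.001, -0.005]
contact_force: [-0.4, -5.0, -1.2]
gripper_width: 19.0
```

Call:
send_rows([
  [[-0.8,0,0,0,0],[-0.8,0,0,0,0],[-0.8,0,0,0,0],[-0.8,0,0,0,0]],
])

```text
clock: 10.02
position: [475.4, -46.9, 78.1]
ee_rot: [-0.704, 0.71, 0.0, -0.007]
contact_force: [0.3, -2.0, -2.7]
gripper_width: 19.0
```

Call:
send_rows([
  [[-0.8,0,0,0,0],[-0.8,0,0,0.003,0],[-0.8,0,0,0,0],[-0.5,0,0,0,0]],
])

```text
clock: 10.35
position: [475.7, -14.0, 77.8]
ee_rot: [-0.703, 0.711, 0.001, -0.006]
contact_force: [0.2, -0.6, -1.7]
gripper_width: 19.0
```

Call:
send_rows([
  [[-0.5,0,0,0.005,0],[-0.3,0,0,0,0],[0,0,0,0,0],[0,0,0,0,0],[1.0,0,0,0,0],[2.0,0,0,0,0],[2.0,0,0,0,0],[2.0,0,0,0,0],[2.0,0,0,0,0]],
])

```text
clock: 11.1
position: [475.3, -95.4, 78.5]
ee_rot: [-0.704, 0.71, 0.0, -0.006]
contact_force: [0.9, -0.3, -2.4]
gripper_width: 19.2
```

Retract fully, lining up for the cradle.

Call:
send_rows([
  [[2.5,0,0,0,0],[2.5,0,0,0,0],[2.5,0,-0.2,0,0],[3,0,-0.2,0,0],[3,0.5,-0.2,0,0],[2.0,1.0,0,0,0],[1.0,1.0,0,0,0],[0,1.0,0,0,0],[0,1.0,0,0,0]],
])

```text
clock: 11.85
position: [424.1, -278.6, 85.8]
ee_rot: [-0.7, 0.714, -0.0, -0.006]
contact_force: [0.6, -0.0, -2.4]
gripper_width: 19.1
```

```bash
python3 look.py top 125 325 150 240 4 r1
python3 - <<'E'
from h import *
q=np.load('r1.npz');P=cloud('top',q['d'])
m=(P[...,0]>390)&(P[...,0]<600)&(P[...,1]>116)&(P[...,1]<228)&(P[...,2]>16)&(P[...,2]<34);v,u=np.nonzero(m)
print('in tray above floor',len(u),np.c_[u,v][:60:6].tolist(),P[m].mean(0))
E
```

```text
[ 421.5 -277.8   85.5] [-0.7    0.714  0.001 -0.007] [-3.   0.7 -3. ] 19.215859485275328
in tray above floor 49 [[182, 170], [166, 175], [173, 183], [167, 191], [186, 195], [174, 201], [176, 204], [170, 215], [192, 220]] [499.36175363 178.56238948  18.96512095]
```

View pics/r1.png

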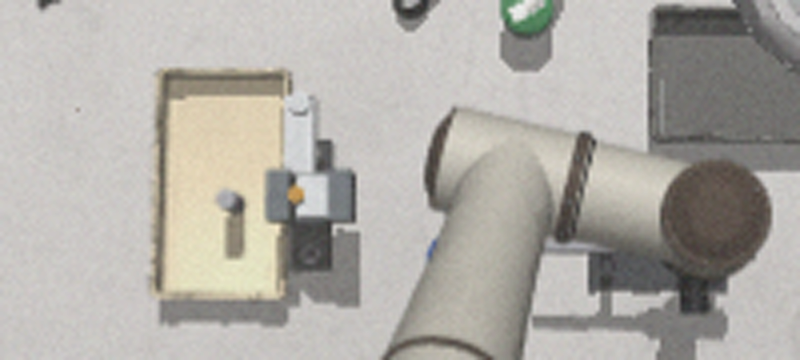

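Call:
send_rows([
  [[-1.0,0,0,-0.018,0],[-0.1,0,0,0,0],[0,0,0,0,0]],
])

```text
clock: 12.15
position: [420.1, -264.9, 85.6]
ee_rot: [0.707, -0.707, -0.001, 0.007]
contact_force: [-0.8, -0.4, -1.7]
gripper_width: 19.1
```

```bash
python3 - <<'E'
from h import *
q=np.load('r1.npz');P=cloud('top',q['d'])
for r in range(196,208,1): print(r,[tuple(P[r,c].round().tolist()) for c in (180,181,182,183)])
s=arm.read_state();print(s['position'],s['ee_rot'])
E
python3 look.py side 140 290 90 270 3.3 s2 2>/dev/null || python3 look.py side 140 290 90 270 3 s2
```

```text
196 [(496.0, 175.0, 8.0), (496.0, 172.0, 3.0), (496.0, 168.0, 3.0), (496.0, 163.0, 7.0)]
197 [(493.0, 177.0, -4.0), (485.0, 159.0, 76.0), (491.0, 166.0, 15.0), (491.0, 162.0, 15.0)]
198 [(481.0, 163.0, 76.0), (481.0, 159.0, 78.0), (481.0, 155.0, 80.0), (481.0, 151.0, 78.0)]
199 [(477.0, 163.0, 75.0), (477.0, 159.0, 77.0), (477.0, 155.0, 75.0), (477.0, 152.0, 75.0)]
200 [(474.0, 163.0, 75.0), (474.0, 159.0, 75.0), (474.0, 156.0, 74.0), (473.0, 151.0, 77.0)]
201 [(469.0, 162.0, 82.0), (469.0, 158.0, 80.0), (470.0, 155.0, 77.0), (470.0, 151.0, 76.0)]
202 [(473.0, 176.0, 3.0), (465.0, 158.0, 83.0), (467.0, 156.0, 69.0), (468.0, 155.0, 53.0)]
203 [(469.0, 176.0, -1.0), (468.0, 170.0, 10.0), (467.0, 166.0, 14.0), (467.0, 160.0, 22.0)]
204 [(464.0, 173.0, 15.0), (465.0, 172.0, -0.0), (464.0, 168.0, 4.0), (464.0, 163.0, 9.0)]
205 [(460.0, 174.0, 11.0), (460.0, 171.0, 8.0), (460.0, 167.0, 7.0), (460.0, 163.0, 6.0)]
206 [(456.0, 175.0, 7.0), (456.0, 170.0, 12.0), (456.0, 167.0, 6.0), (456.0, 162.0, 13.0)]
207 [(452.0, 175.0, 7.0), (452.0, 171.0, 9.0), (452.0, 166.0, 12.0), (452.0, 162.0, 10.0)]
[ 420.13771507 -264.94132373   85.57255369] [ 0.70728496 -0.7068938  -0.00147301  0.0068536 ]
[ 420.2 -264.9   85.6] [ 0.707 -0.707 -0.002  0.007] [ 0.8  0.5 -2.5] 19.093967795886407
```

View pics/s2.png

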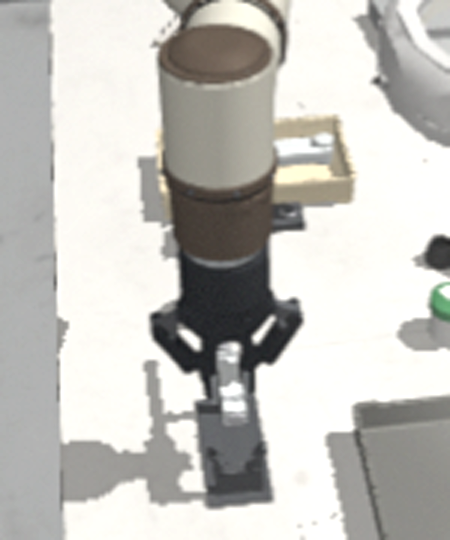

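The pin stands upright in the tray: its top is at z≈77 (70 + 7 floor), x≈475, y≈157. The punch is over the cradle, so lower it.

Call:
send_rows([
  [[0.15,-0.15,1.0,0,0],[0,0,1.2,0,0],[0,0,1.0,0,0],[0,0,0.5,0,0],[0,0,0,0,0]],
])

```text
clock: 12.62
position: [425.1, -265.2, 46.2]
ee_rot: [0.709, -0.705, 0.0, 0.006]
contact_force: [-0.3, 0.8, -1.6]
gripper_width: 19.1
```

Call:
send_rows([
  [[0.1,0.3,0.1,0.007,0],[0.05,0,0,0,0],[0,0,0,0,0]],
])

```text
clock: 12.87
position: [422.5, -266.7, 44.6]
ee_rot: [0.707, -0.707, 0.0, 0.006]
contact_force: [0.0, 0.2, -2.1]
gripper_width: 19.7
```

Call:
send_rows([
  [[0,0.1,0.8,0,0],[0,0,0.5,0,0],[0,0,0.2,0,0],[0,0,0,0,0]],
])

```text
clock: 13.2
position: [422.1, -267.2, 29.3]
ee_rot: [-0.707, 0.707, -0.001, -0.005]
contact_force: [0.3, 0.2, -2.0]
gripper_width: 18.6
```

Call:
send_rows([
  [[0,0,0.25,0,0],[0,0,0.1,0,0],[0,0,0,0,0]],
])

```text
clock: 13.45
position: [421.8, -267.4, 27.2]
ee_rot: [0.708, -0.706, 0.001, 0.006]
contact_force: [0.3, -0.0, -2.3]
gripper_width: 19.0
```

Call:
send_rows([
  [[0,0,0.15,0,0],[0,0,0.1,0,0],[0,0,0,0,0]],
])

```text
clock: 13.7
position: [421.9, -267.5, 27.2]
ee_rot: [0.709, -0.706, 0.002, 0.006]
contact_force: [-0.7, 0.4, -3.1]
gripper_width: 18.9
```

Call:
send_rows([
  [[0,0,0.3,0,0],[0,0,0.3,0,0]],
])

```text
clock: 13.87
position: [422.1, -267.6, 26.7]
ee_rot: [0.71, -0.704, 0.002, 0.007]
contact_force: [-9.0, 8.4, 33.9]
gripper_width: 19.3
```

Call:
send_rows([
  [[0,0,-0.05,0.01,0],[0,0,0,0,0.3],[0,0,0,0,0.5],[0,0,0,0,0.7],[0,0,0,0,0.8],[0,0,0,0,0.8],[0,0,0,0,0.8]],
])

```text
clock: 14.45
position: [424.3, -268.2, 28.1]
ee_rot: [-0.706, 0.708, -0.004, -0.006]
contact_force: [0.0, -0.2, 0.2]
gripper_width: 68.3
```

Lift and swing away, close to the robot.

Call:
send_rows([
  [[0,0,-1.5,0,0.8],[0,0,-3,0,0.8],[0,0,-3.5,0,0.8],[0,0,-3.5,0,0.8],[0,0,-3.5,0,0.8],[0,0,-3.0,0,0.8],[0,0,0,0,0.8]],
])

```text
clock: 15.03
position: [423.3, -265.8, 211.9]
ee_rot: [-0.706, 0.708, 0.001, -0.009]
contact_force: [0.4, 0.1, -0.1]
gripper_width: 68.5
```

```bash
python3 look.py side 150 300 100 270 3 e1
python3 - <<'E'
from h import *
q=np.load('e1.npz');P=cloud('side',q['d'])
g=P[(P[...,0]>400)&(P[...,0]<440)&(P[...,1]>-330)&(P[...,1]<-245)&(P[...,2]>50)&(P[...,2]<62)];print('grip',len(g),np.median(g,0),g.min(0),g.max(0))
E
```

```text
[ 422.  -265.1  209.3] [-0.706  0.708  0.003 -0.01 ] [ 0.3  1.6 -0.1] 68.27795461329251
grip 173 [ 422.20188213 -288.28768917   54.78298785] [ 401.37623884 -318.58742628   50.29012125] [ 439.88011822 -245.19947412   61.86918925]
```

View pics/e1.png

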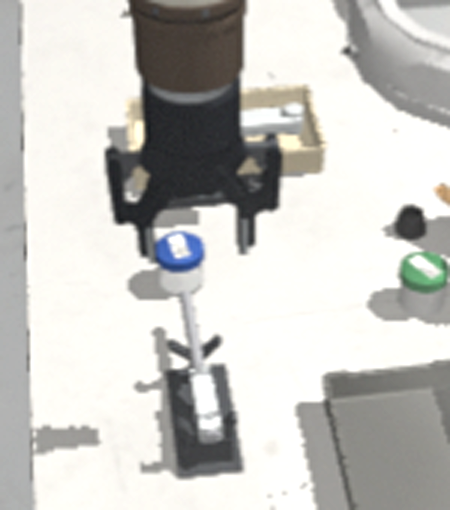

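Run:
```python
from h import *
a=np.load('side0.npz');b=np.load('e1.npz')
for n,(x0,x1,y0,y1) in dict(punch=(195,240,196,262),pot=(275,310,175,215),loupe=(275,300,160,185)).items():
    print(n,np.abs(a['im'][y0:y1,x0:x1].astype(int)-b['im'][y0:y1,x0:x1]).mean().round(2),(np.abs(a['im'][y0:y1,x0:x1].astype(int)-b['im'][y0:y1,x0:x1]).max(2)>40).sum())
PA=np.load('sideP.npy');PB=cloud('side',b['d'])
for P in(PA,PB):
    s=P[(P[...,0]>405)&(P[...,0]<437)&(P[...,1]>-195)&(P[...,1]<-110)&(P[...,2]>45)&(P[...,2]<62)];print('shank',len(s),np.median(s,0).round(1),s[:,1].max())
im,d=optics.get_image('top');P=cloud('top',d)
m=(P[...,0]>390)&(P[...,0]<600)&(P[...,1]>125)&(P[...,1]<228)&(P[...,2]>60)&(P[...,2]<90);print('pin top',m.sum(),np.median(P[m],0))
s=arm.read_state();print(s['clock'],s['joint_vel'].round(3),s['contact_force'].round(1));job.job_done()
```

```text
punch 7.32 22
pot 5.59 0
loupe 5.87 0
shank 67 [ 421.5 -162.7   49.8] -128.0077506885687
shank 63 [ 420.5 -163.8   50.1] -126.6158779044562
pin top 26 [475.5734526  159.62264481  73.93179717]
15.1333 [-0.001  0.039 -0.058 -0.015  0.006 -0.002] [-1.   0.4 -0.7]
the job is handed in; nothing more can be done
```

I finished the job and handed it in at 15 s of the 72 s allowed; the hand-in returned no verdict. I pushed the tray against the hinge foot, drove the pin through with the punch, and laid the punch back in its cradle.

**Last checks:**
- **Pin:** it is inside the tray, standing upright, with its top at about (475, 160) mm and z ≈ 75. The gripper never touched it.
- **Tray:** it stands square to the foot. It stopped firmly against it, with 12–18 N on the push. It sits about 20 mm off-centre in x, but well under the bore end.
- **Punch:** it lies where it lay before, to within 1–2 mm of depth noise. The gripper is open and clear at z ≈ 210 mm.
- **Green pot and loupe:** both look unchanged from the first image. I saw the blue pot upright in its place but did not compare it by numbers.

**Checks that disagreed or fell short:**
- **Hinge head:** my measurements put it about 10 mm nearer the robot's right than the foot, which does not match the given sizes. It did not affect the push.
- **Insertion:** the gripper hid the tip in both cameras, so I went in on coordinates and force. The highest reading was about 5 N.
- **Seating the punch:** the upward force reached 34 N for a moment, just under the 40 N limit, before I let go.

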